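# Close a split casting mould with its cam lock

### The job

Slide the loose mould box along its guides until it rests against the rubber seals of the mould's back plate, so that its bolt pin stands inside the mouth of the open cam hook. Then push the cam's black knob about half a turn clockwise (seen from above) so that the hook draws the pin in until the box is tight and flush on the back plate; stop when you feel it go firm, without forcing it, and let go. Leave the other things on the bench where they are.

Things in the scene. Friction and masses are not known exactly. Their poses are not given: they have to be found in the camera images.
- mould: Fixed part of the mould. Steel base 325 x 190 x 12 mm; on it an aluminium shelf (top 30 mm above the table) with the cam, and an upright back plate 156 mm wide, 18 mm thick, top at 74 mm, with an open slot 32 mm wide in its middle for the bolt. Origin: on the table, below the nominal cam axis. +x is the way the box must travel, towards the cam; +z up. The base ends at x = -235 mm.
- face (a point): Centre of the back plate's sealing face, which looks to the mould's -x, at x = -80 mm in its frame, 50 mm above the table; axes as the mould. Two rubber seal pads stand 2.5 mm proud of this face and yield by 1 mm for about 4 N on both together.
- box: Loose aluminium mould box, 60 mm along x, 130 mm wide, 62 mm tall, about 0.6 kg, two pockets open to top and front, standing on the base (underside 12 mm above the table). Origin: centre of its underside. +x is its front, where a steel bolt reaches out to an upright pin. Fully home its origin is at x = -110 mm, y = 0 in the mould's frame; just touching the seals, at -112.5 mm.
- box_back (a point): Centre of the box's flat back face, half-way up (43 mm above the table); push here. Sliding the box takes 2 to 6 N; pushed on the seals, 10 N or a little more shows that it is there. Axes as the box.
- box_face (a point): Centre of the box's front sealing face, 30 mm ahead of its origin and 38 mm above its underside. Axes as the box.
- pin (a point): Upright steel pin at the end of the bolt, 12 mm thick, its axis 76 mm ahead of the box's origin; top 72 mm above the table. This point lies on its axis, 56 mm above the table, at the height of the hook.
- cam_unit: Round dark pedestal of the cam. Origin: on the cam's upright axis, 30 mm above the table; axes as the mould. It sits on the mould's x axis up to 2 mm ahead of or behind the mould's origin, so the angle at which the cam goes tight differs from set-up to set-up.
- disc (a joint): Turn of the cam disc about its upright axis (rad), growing clockwise from above. Starts within 0.25 of 0, hook's mouth open to the pin's way in; stays where left (friction 0.08 N m). Goes tight between about 1.9 and 3.1: the last half radian squeezes the seals and takes 5 to 12 N at the knob, then box meets plate and the resistance climbs steeply; at some 18 N it is tight.
- knob (a point): Centre of the upright black knob on the disc: 26 mm thick, 42 mm tall (72 to 114 mm above the table), 55 mm from the cam axis. At joint value q it stands at the angle 1.6 - q about the cam axis, measured counter-clockwise from the mould's +x.
- bar0: Ribbed grey cast bar, 190 x 19 mm, lying near the black tub; leave alone. Origin: centre of its underside.
- bar1: A like bar next to it; leave alone.
- bar2: Ribbed grey cast bar, 170 x 19 mm, lying beside the cam end of the mould, on its -y side; leave alone.
- beaker: Clear plastic beaker, 64 mm wide, 85 mm tall, beyond the cam end of the mould; leave alone.
- jar: White jar with blue lid, 68 mm wide, 80 mm tall, beside the guides on the mould's -y side; leave alone.
- brush: Brush lying beside the mould on its +y side; leave alone.
- wrench: Steel wrench lying on the right of the bench; leave alone.
- guides (a point): Middle of the mouth of the guides, on top of the base (12 mm up), at x = -175 mm in the mould's frame. The two rails (tops 34 mm above the table) run along the mould's x: 134 mm apart from the plate to x = -115 mm, for the 130 mm wide box, then flaring outwards to the mouth.
- hook_tip (a point): Tip of the disc's spiral hook, 56 mm above the table. The hook is a wall 8 mm thick, 48 to 64 mm above the table; turning, its tip passes between pin and back plate at a joint value of about 0.6, and from there its inner radius falls from 48.5 mm by 4.5 mm per rad, which draws the pin towards the axis.
Mind the look-alikes: they are no part of the job. Leave any blue or red look-alike of the box alone.

How it is judged:
On the way:
1. the box stands against the seals with its pin in the hook's open mouth, the cam not yet turned (x of box_face in the frame of face above -0.006 m and value of joint disc below 0.5 rad), for 0.2 s.
At the end, for the whole second after the job is handed in: The box is flush on the back plate (gap under 1.5 mm, square within 0.03 rad), held there by the hook, which pulls its pin with more than 5 N, with the cam turned past 1.6 rad, everything at rest and let go (x of box_face in the frame of face above -0.0015 m and angle between the x axis of box and the x axis of mould, either way round below 0.03 rad and value of joint disc above 1.6 rad and contact force between cam_unit and box above 5 N and linear speed of box below 0.01 m/s and velocity of joint disc below 0.05 rad/s); the robot touches nothing.
It fails at once if the cam is forced (more than 40 N on it) (contact force between any of the fingers, the arm and cam_unit above 40 N).
It fails at once if another loose thing on the bench is displaced by more than 40 mm (distance of any of bar0, bar1, bar2, beaker, jar, brush, wrench from where it was at the start of the episode above 0.04 m).
It also fails if it takes over 72 s, if anything falls off the work surface, if the arm or the gripper's body presses on something with over 40 N, if the wrist force passes 120 N, or if a joint passes its speed limit or range.

### The arm

A 6-joint arm with a two-finger parallel gripper is mounted at the origin on the work surface. World frame = base frame: x ahead of the robot, y to its left, z up, the work surface at z = 0. Lengths are in m, angles in rad, forces in N, time in s.
With the tool pointing down it reaches from about 0.375 to 0.9 m from the base axis. Payload 3.1 kg.
Tool frame: the origin (TCP) lies midway between the tips of the shut fingers; the grasp point (between the pads) lies 19 mm behind it (pinch_z is the distance from the TCP to the grasp point, in m); z points along the fingers, y is the line along which they close (so a half turn about z gives the same grasp; the last joint's range is limited). The gripper opens to 85 mm and grips with 20 to 120 N. Pads are 22 mm wide; open, the fingers measure 114 mm over their backs; the gripper's body (76 mm by 85 mm) begins 54 mm behind the grasp point. The pads swing forward as they close: fully open they stand 13 mm farther back than shut.
Start: joints at [-1.355, 0.527, 1.433, -0, 1.181, -0.178], TCP at [0.24, -0.577, 0.231] pointing down, gripper open.
Joint ranges: [-3.08, 3.08], [-0.75, 2.2], [0.22, 2.44], [-1.43, 4.57], [0, 2.65], [-2.85, 2.85]. Speed limits (rad/s): [2.79, 2.79, 3.14, 3.14, 3.14, 3.14].

### API

Orientations are given as a unit quaternion [x, y, z, w].
In Python, from station import sense, snapshot, camera_params, sign_off, pinch_z gives the robot as it stands. The module is installed in compiled form; this text tells all that it offers.
- The arm moves only by the shell command python3 -m handwheel 'ROWS' [FORCE]. ROWS is JSON, a list that holds one entry, the list of rows, each a list of 7 numbers: the turn, a rotation vector about the tool's x, y, z in degrees, then the shift along the tool's x, y, z in m, then the opening, from 0 (shut) to 1 (fully open). A call has 1 to 20 rows; each row shifts and turns the commanded pose from where the row before left it, along the tool's axes as they then stand; what a row does not reach is not made up. A row lasts 1/8 s, in which the tool goes at most 62.5 mm and 10.7 degrees, less where a joint would pass 70% of its speed; a pose out of reach is approached as far as the arm can. A call with a gripper value outside its range is refused whole. The fingers move at their own pace and stop on an object; FORCE is the grip in N (left out, the last holds). Time passes only in rows, so rows that do not move let the fingers close. It gives the time, the measured TCP pose, the force, the opening and the grip force at its end, in the units of the state.
- sense(): the state, without advancing time (a new reading comes with each control period).
- snapshot(name): name is "side" or "top" or "wrist"; returns the picture (384x512x3 uint8, red, green, blue); there is no depth.
- camera_params(name): a dict with "fx", "fy", "cx", "cy" (pixels), "world_to_cam" (4x4, takes a point from world to camera coordinates); the wrist camera has in their place "mount" (4x4, takes a point from camera to tool coordinates, whose origin is the TCP and whose axes are the flange's). Camera axes: x right, y down, z forward; pixel columns grow to the right and rows downward; lengths in m; the calibration is good to about 2 mm. The wrist camera is an equidistant fisheye: a pixel r from the principal point sees the ray r / f radians off the axis. A picture is of the moment at which its call begins: read the wrist's pose just before it. camera_params takes no time and is no camera call.
- sign_off(): hands the job in; it is judged then, once.
The state is a dict: "t": time; "q": joint angles; "qd": joint speeds; "tau": joint torques, N m; "tcp_pos": TCP position; "tool_rot": TCP orientation; "force": force on the tool from outside, world axes, zero at the start; "ft_torque": the same for the moment, N m; "finger_gap": opening from 0.0 (shut) to 1.0 (fully open); "gripper_force": force on a finger pad.
Only numpy, scipy, OpenCV 4.12 (cv2) and the standard library are available. Lean on these libraries where they do the work, as an engineer would, in place of code of your own. Each camera call takes 0.05 s, during which the arm holds its last target. There are 200 camera calls.

## Working session

There is one attempt and no reset: what is moved stays moved. The work goes in short steps, Python scripts to look and compute and a shell command to move; the robot and the scene stay as the last step left them, time stands still between calls to the robot, and variables do not carry over. Pictures are saved under pics/ and viewed, at most 10 in all, crops included, and the job is handed in when it is done.

```bash
mkdir -p pics
cat > h.py <<'E'
import numpy as np,cv2
from station import *
def snap(n,f):
    im=snapshot(n); cv2.imwrite('pics/'+f,cv2.cvtColor(im,cv2.COLOR_RGB2BGR)); return im
def ray(n,u,v):
    p=camera_params(n); T=np.linalg.inv(np.array(p['world_to_cam']))
    d=T[:3,:3]@np.array([(u-p['cx'])/p['fx'],(v-p['cy'])/p['fy'],1]); return T[:3,3],d
def plane(n,u,v,z):
    o,d=ray(n,u,v); return (o+d*(z-o[2])/d[2])
def pix(n,P):
    p=camera_params(n); c=np.array(p['world_to_cam'])@np.r_[P,1]; return p['fx']*c[0]/c[2]+p['cx'],p['fy']*c[1]/c[2]+p['cy']
E
python3 - <<'E'
from h import *
snap('top','top1.png');snap('side','side1.png');s=sense();print(s);print(pinch_z if not callable(pinch_z) else pinch_z())
for n in('top','side'):print(plane(n,256,192,0),ray(n,256,192)[0])
E
```

```text
{'t': 0.1, 'q': array([-1.35447539e+00,  5.28390716e-01,  1.43378617e+00,  1.13479705e-05,
        1.18140018e+00, -1.78505528e-01]), 'qd': array([-1.26947504e-03, -6.55466025e-04, -5.44466967e-04,  1.05570972e-03,
        1.36789514e-03, -7.67210348e-05]), 'tau': array([-1.44608293e-06, -4.43304956e+01, -1.78586143e+01, -3.17546601e-04,
        3.90473622e-03, -7.69663671e-06]), 'tcp_pos': array([ 0.24029031, -0.57625887,  0.2304169 ]), 'tool_rot': array([ 9.80577150e-01,  1.96131253e-01, -1.35131388e-05, -9.92131055e-04]), 'force': array([-0.23990122,  1.23376197,  0.22806211]), 'ft_torque': array([-0.00513922,  0.05267699,  0.01784318]), 'gripper_force': 0.0, 'finger_gap': 0.9958159944162359}
0.0187
[ 0.4866033  -0.02734328  0.        ] [ 0.36360524 -0.04417713  1.52491648]
[ 0.51279786 -0.18470117  0.        ] [0.26089625 1.04006897 0.75254738]
```

View pics/top1.png

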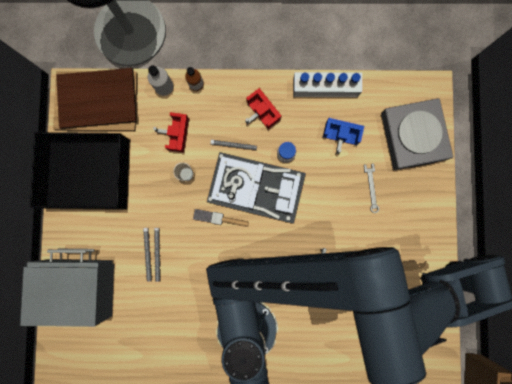

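View pics/side1.png

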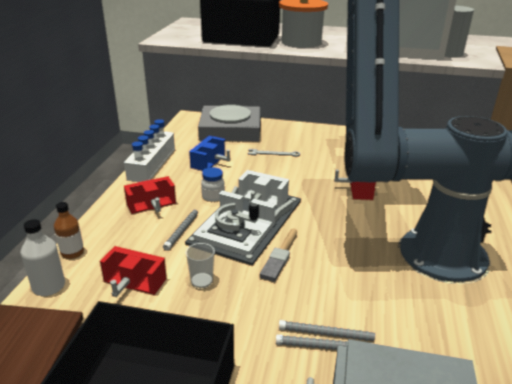

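The mould is at top (256,187), with the cam on its left at (236,182) and the grey box on the right at about (280,190). Look-alikes are red at (178,130) and (264,108) and blue at (343,130). The grey aluminium box standing on the mould base is the one that fits. I'll confirm it in a crop.

Run:
```python
from h import *
a=cv2.imread('pics/top1.png')[145:230,200:312]; b=cv2.imread('pics/side1.png')[165:265,180:310]
a=cv2.resize(a,(560,425),interpolation=cv2.INTER_CUBIC)[:,:]; b=cv2.resize(b,None,fx=5,fy=5,interpolation=cv2.INTER_CUBIC)
cv2.imwrite('pics/c1.png',a);cv2.imwrite('pics/c2.png',b)
im=cv2.imread('pics/top1.png')
# base corners: rough pixels
for u,v in[(221,154),(305,173),(294,222),(209,204)]:print(plane('top',u,v,.012))
print(camera_params('wrist'))
```

```text
[0.62327875 0.1015514  0.012     ]
[ 0.55638976 -0.20409798  0.012     ]
[ 0.37908091 -0.1648817   0.012     ]
[0.4405094  0.14166297 0.012     ]
{'fx': 297.3186396354542, 'fy': 297.3186396354542, 'cx': 254.29618406087533, 'cy': 190.57984420665179, 'mount': array([[-2.71650905e-04, -9.55660858e-01, -2.94469438e-01,
         7.67071651e-02],
       [ 9.99999961e-01, -2.77588577e-04, -2.16333349e-05,
        -1.74398930e-04],
       [-6.10672210e-05, -2.94469432e-01,  9.55660897e-01,
        -1.43654199e-01],
       [ 0.00000000e+00,  0.00000000e+00,  0.00000000e+00,
         1.00000000e+00]])}
```

View pics/c1.png

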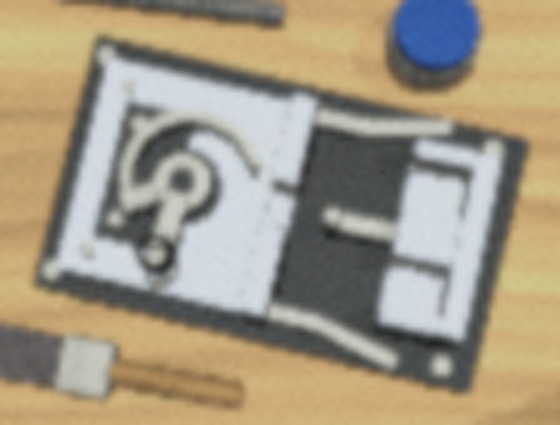

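View pics/c2.png

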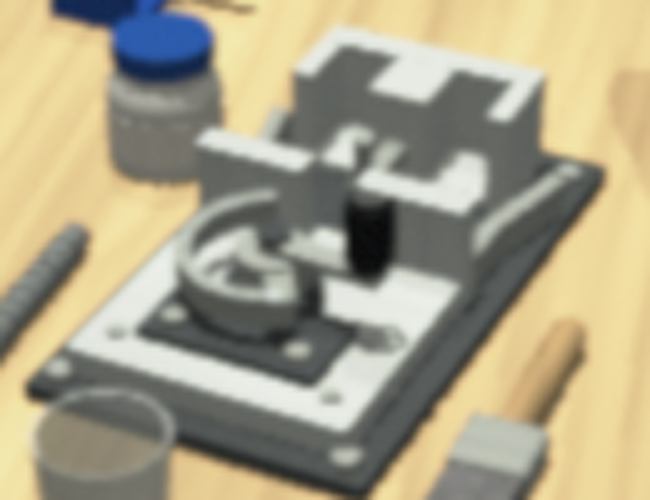

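The crops confirm it: the grey box stands on the base at the guide mouth with its bolt pointing at the cam. The knob is at top-crop (155,250). Next I'll compute the mould pose and go over it for a close wrist view.

```bash
cat >> h.py <<'E'
def fit(M,W):  # 2D rigid fit mould->world
    M,W=np.array(M)[:,:2],np.array(W)[:,:2]; a,b=M-M.mean(0),W-W.mean(0)
    th=np.arctan2((a[:,0]*b[:,1]-a[:,1]*b[:,0]).sum(),(a*b).sum()); R=np.array([[np.cos(th),-np.sin(th)],[np.sin(th),np.cos(th)]])
    t=W.mean(0)-R@M.mean(0); return th,t,np.linalg.norm(M@R.T+t-W,axis=1)
def tocam():
    s=sense(); from scipy.spatial.transform import Rotation as R
    T=np.eye(4);T[:3,:3]=R.from_quat(s['tool_rot']).as_matrix();T[:3,3]=s['tcp_pos']; return T@np.array(camera_params('wrist')['mount'])
def wplane(T,u,v,z):
    p=camera_params('wrist');a=np.array([u-p['cx'],v-p['cy']])/p['fx'];r=np.linalg.norm(a)+1e-9
    d=T[:3,:3]@np.r_[a/r*np.sin(r),np.cos(r)]; o=T[:3,3]; return o+d*(z-o[2])/d[2]
def wpix(T,P):
    p=camera_params('wrist');c=np.linalg.inv(T)@np.r_[P,1];r=np.arctan2(np.hypot(c[0],c[1]),c[2]);a=c[:2]/np.hypot(c[0],c[1])*r*p['fx'];return a+[p['cx'],p['cy']]
E
python3 - <<'E'
from h import *
C=[(220.4,152.6),(305.4,172.4),(293.4,223),(207.4,201.6)]
th,t,r=fit([(.09,-.095),(-.235,-.095),(-.235,.095),(.09,.095)],[plane('top',*c,.012) for c in C])
print(np.degrees(th),t,r)
Rm=np.array([[np.cos(th),-np.sin(th)],[np.sin(th),np.cos(th)]])
f=lambda a,b:((np.array([a/5+200,b/5+145])))
for n,c,z in[('knob',(155,252),.114),('pin',(330,215),.072),('bA',(415,140),.074),('bB',(508,150),.074),('bC',(465,340),.074),('bD',(378,322),.074)]:
    print(n,(plane('top',*f(*c),z)[:2]-t)@Rm)
s=sense();print('want tcp',t+Rm@[-.12,0])
E
```

```text
76.86308976023325 [0.5193808  0.04139528] [0.0053413  0.00350615 0.00371892 0.00350425]
knob [0.0013871  0.05608201]
pin [-1.06887410e-01  2.29617838e-05]
bA [-0.15192817 -0.06462076]
bB [-0.21621898 -0.07306293]
bC [-0.21763044  0.06221902]
bD [-0.15654033  0.06439187]
want tcp [ 0.49210736 -0.07546429]
```

```bash
python3 -m handwheel '[[[0,0,-9,0,0,0,1],[0,0,-9,0,0,0,1],[0,0,-9,0,0,0,1],[0,0,-9,0,0,0,1],[0,0,-9,0,0,0,1],[0,0,-9,0,0,0,1],[0,0,0,0.045,0.011,-0.006,1],[0,0,0,0.045,0.011,-0.006,1],[0,0,0,0.045,0.011,-0.006,1],[0,0,0,0.045,0.011,-0.006,1],[0,0,0,0.045,0.011,-0.006,1],[0,0,0,0.045,0.011,-0.006,1],[0,0,0,0.045,0.011,-0.006,1],[0,0,0,0.045,0.011,-0.006,1],[0,0,0,0.045,0.011,-0.006,1],[0,0,0,0.045,0.011,-0.006,1],[0,0,0,0.045,0.011,-0.006,1],[0,0,0,0.045,0.011,-0.006,1],[0,0,0,0,0,0,1],[0,0,0,0,0,0,1]]]' 30
python3 - <<'E'
from h import *
T=tocam();im=snap('wrist','w1.png');np.save('T1.npy',T)
cv2.imwrite('pics/w1b.png',cv2.resize(cv2.imread('pics/w1.png'),(768,576),interpolation=cv2.INTER_CUBIC))
E
```

```text
t: 2.6
tcp_pos: [0.4933, -0.0821, 0.3029]
tool_rot: [0.784, 0.62, -0.001, -0.0]
force: [0.7, 0.4, -0.3]
finger_gap: 1.002
gripper_force: 0.0
```

View pics/w1b.png

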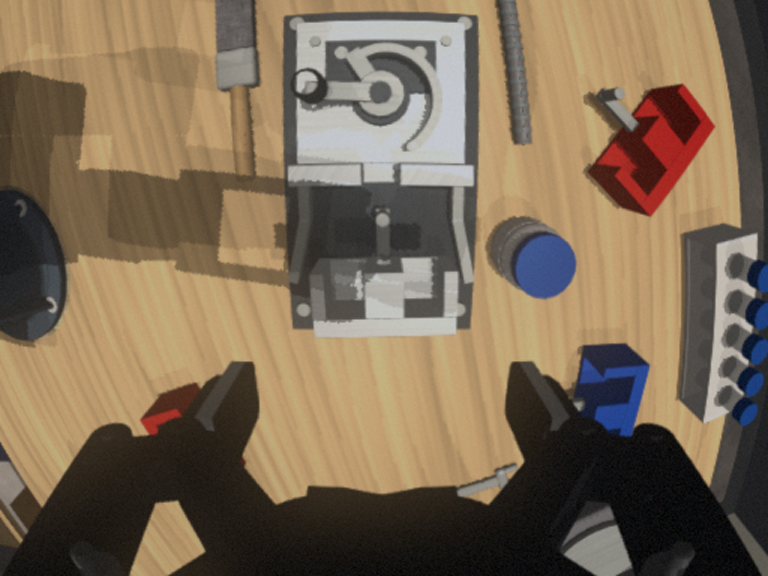

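Run:
```python
from h import *
T=np.load('T1.npy');w=lambda u,v,z:wplane(T,(u+.5)/1.5-.5,(v+.5)/1.5-.5,z)
th,t,r=fit([(.09,.095),(.09,-.095),(-.235,-.095),(-.235,.095)],[w(*c,.012) for c in[(285,16),(478,14),(470,328),(293,328)]])
print(np.degrees(th),t,r); np.save('m.npy',np.r_[th,t])
Rm=np.array([[np.cos(th),-np.sin(th)],[np.sin(th),np.cos(th)]])
for n,u,v,z in[('knob',313,84,.114),('pin',383,213,.072),('bL',313,336,.074),('bR',457,333,.074),('plateL',287,185,.074),('plateR',475,186,.074),('hub',380,92,.08)]:print(n,(w(u,v,z)[:2]-t)@Rm)
s=sense();print('tcp in mould',(s['tcp_pos'][:2]-t)@Rm,s['tcp_pos'][2])
from scipy.spatial.transform import Rotation as R
X=R.from_quat(s['tool_rot']).as_matrix();print(np.degrees(np.arctan2(X[1,0],X[0,0])),X[:,2],s['q'])
```

```text
76.72624862991884 [0.52376214 0.04396653] [0.00189303 0.00063883 0.00093567 0.00077785]
knob [-0.00062217  0.050038  ]
pin [-0.10446825 -0.00133955]
bL [-0.21622071  0.06290957]
bR [-0.2134137 -0.0690543]
plateL [-0.07915621  0.0795198 ]
plateR [-0.08024999 -0.07885357]
hub [-0.00332174  0.00097624]
tcp in mould [-0.13022651  0.00068615] 0.30289168806339994
76.5915089906834 [-1.20148672e-03 -2.91546917e-05 -9.99999278e-01] [-3.89526482e-01  2.73146693e-01  1.64556500e+00 -5.13829110e-04
  1.22398142e+00 -1.55329069e-01]
```

```bash
python3 -m handwheel '[[[0,0,0,-0.042,0,0,1],[0,0,0,-0.042,0,0,1],[0,0,0,-0.042,0,0,1],[0,0,0,0,0,0.056,1],[0,0,0,0,0,0.056,1],[0,0,0,0,0,0.056,1],[0,0,0,0,0,0.056,1],[0,0,0,0,0,0.03,1],[0,0,0,0,0,0.03,1],[0,0,0,0,0,0,1],[0,0,0,0,0,0,1]]]'
cat >> h.py <<'E'
def loc():
    th,x,y=np.load('m.npy');Rm=np.array([[np.cos(th),-np.sin(th)],[np.sin(th),np.cos(th)]]);s=sense()
    print('t',round(s['t'],2),'tcp mould',np.round(np.r_[(s['tcp_pos'][:2]-[x,y])@Rm,s['tcp_pos'][2]],4),'F mould',np.round(np.r_[s['force'][:2]@Rm,s['force'][2]],1))
E
python3 -c "from h import *;loc()"
```

```text
t: 4.03
tcp_pos: [0.4646, -0.2057, 0.0199]
tool_rot: [0.785, 0.619, 0.0, 0.0]
force: [-0.4, 0.5, -0.4]
finger_gap: 1.001
gripper_force: 0.0
t 4.03 tcp mould [-2.565e-01  2.000e-04  1.990e-02] F mould [ 0.4  0.5 -0.4]
```

```bash
python3 -m handwheel '[[[0,0,0,0.01,0,0,1],[0,0,0,0.01,0,0,1],[0,0,0,0.005,0,0,1],[0,0,0,0.005,0,0,1],[0,0,0,0.005,0,0,1],[0,0,0,0.005,0,0,1],[0,0,0,0.005,0,0,1],[0,0,0,0.005,0,0,1],[0,0,0,0.005,0,0,1],[0,0,0,0.005,0,0,1],[0,0,0,0.005,0,0,1]]]'
python3 -c "from h import *;loc()"
python3 -m handwheel '[[[0,0,0,0.005,0,0,1],[0,0,0,0.005,0,0,1],[0,0,0,0.005,0,0,1]]]'
python3 -c "from h import *;loc()"
```

```text
t: 5.4
tcp_pos: [0.4794, -0.1414, 0.0194]
tool_rot: [0.784, 0.62, -0.0, -0.0]
force: [-6.1, -10.6, 9.1]
finger_gap: 0.999
gripper_force: 0.0
t 5.4 tcp mould [-0.1906  0.0006  0.0194] F mould [-11.7   3.5   9.1]
t: 5.78
tcp_pos: [0.4826, -0.1262, 0.0192]
tool_rot: [0.785, 0.62, -0.0, -0.001]
force: [-1.8, -3.8, 0.7]
finger_gap: 1.0
gripper_force: 0.0
t 5.78 tcp mould [-0.1751  0.001   0.0192] F mould [-4.1  0.9  0.7]
```

Force is back to about 4 N, so the box slides freely. I'll continue in small steps.

```bash
python3 -m handwheel '[[[0,0,0,0.005,0,0,1],[0,0,0,0.005,0,0,1],[0,0,0,0.003,0,0,1]]]'
python3 -c "from h import *;loc()"
python3 -m handwheel '[[[0,0,0,0.003,0,0,1],[0,0,0,0.002,0,0,1]]]'
python3 -c "from h import *;loc()"
```

```text
t: 6.15
tcp_pos: [0.4857, -0.1136, 0.0192]
tool_rot: [0.784, 0.62, -0.0, -0.001]
force: [-3.0, -4.9, 2.6]
finger_gap: 1.002
gripper_force: 0.0
t 6.15 tcp mould [-0.1621  0.0009  0.0192] F mould [-5.4  1.8  2.6]
t: 6.4
tcp_pos: [0.4868, -0.109, 0.0193]
tool_rot: [0.785, 0.62, -0.0, -0.0]
force: [-2.4, -5.2, 1.7]
finger_gap: 0.998
gripper_force: 0.0
t 6.4 tcp mould [-0.1573  0.0009  0.0193] F mould [-5.6  1.2  1.7]
```

```bash
for i in 1 2 3; do python3 -m handwheel '[[[0,0,0,0.0015,0,0,1],[0,0,0,0,0,0,1]]]' >/dev/null
python3 -c "from h import *;loc()"; done
```

```text
t 6.65 tcp mould [-0.1558  0.0009  0.0192] F mould [-4.6  2.   0.7]
t 6.9 tcp mould [-0.1549  0.0008  0.0193] F mould [-8.1  2.1  1.3]
t 7.15 tcp mould [-0.1541  0.0008  0.0194] F mould [-10.4   3.3   3.1]
```

```bash
python3 -m handwheel '[[[0,0,0,0.001,0,0,1],[0,0,0,0,0,0,1],[0,0,0,0,0,0,1]]]' >/dev/null
python3 -c "from h import *;loc()"
python3 -m handwheel '[[[0,0,0,-0.01,0,0,1],[0,0,0,-0.03,0,0,1],[0,0,0,0,0,-0.06,1],[0,0,0,0,0,-0.06,1],[0,0,0,0,0,-0.06,1],[0,0,0,0.04,0,-0.02,1],[0,0,0,0.04,0,0,1],[0,0,0,0,0,0,1],[0,0,0,0,0,0,1]]]'
python3 - <<'E'
from h import *
loc();T=tocam();im=snap('wrist','w2.png');np.save('T2.npy',T)
cv2.imwrite('pics/w2b.png',cv2.resize(cv2.imread('pics/w2.png')[0:300,120:400],None,fx=2,fy=2,interpolation=cv2.INTER_CUBIC))
E
```

```text
t 7.53 tcp mould [-0.1536  0.0008  0.0195] F mould [-13.1   4.    3.2]
t: 8.65
tcp_pos: [0.4976, -0.0647, 0.2189]
tool_rot: [0.784, 0.62, -0.0, -0.0]
force: [0.5, -0.0, -0.7]
finger_gap: 1.0
gripper_force: 0.0
t 8.65 tcp mould [-0.1118  0.0005  0.2189] F mould [ 0.1 -0.5 -0.7]
```

View pics/w2b.png

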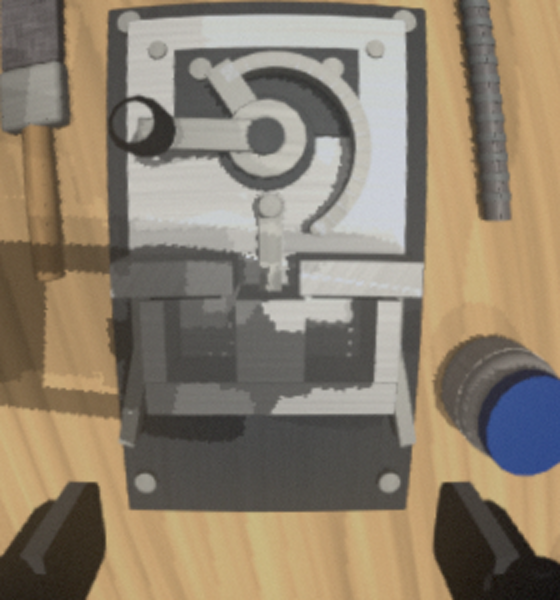

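The pin stands at crop (270,203) inside the hook's mouth, and the box is against the back plate with the hook tip at (315,232) still outside. The knob's top is at about (133,122). Next I'll measure the cam axis and knob.

Run:
```python
from h import *
T=np.load('T2.npy');w=lambda u,v,z:wplane(T,(u+.5)/2-.5+120,(v+.5)/2-.5,z)
th,t,r=fit([(.09,.095),(.09,-.095),(-.235,-.095),(-.235,.095)],[w(*c,.012) for c in[(108,10),(425,9),(406,509),(130,510)]])
print(np.degrees(th),t,r,np.load('m.npy'));th,t=np.load('m.npy')[0],np.load('m.npy')[1:]
Rm=np.array([[np.cos(th),-np.sin(th)],[np.sin(th),np.cos(th)]])
for n,u,v,z in[('knobtop',134,123,.114),('knobbase',159,131,.072),('hub',266,136,.064),('hub',266,136,.072),('pin',270,203,.072),('boxBL',145,414,.074),('boxBR',395,413,.074),('plateL',110,297,.074),('plateR',424,297,.074)]:print(n,z,(w(u,v,z)[:2]-t)@Rm)
```

```text
76.80809566103693 [0.52284978 0.04347912] [0.00050954 0.00065219 0.00079063 0.00044727] [1.33912566 0.52376214 0.04396653]
knobtop 0.114 [0.00040553 0.05544385]
knobbase 0.072 [0.0017135  0.05251787]
hub 0.064 [-0.00130086  0.00083189]
hub 0.072 [-0.00222068  0.00078632]
pin 0.072 [-0.03511571 -0.00108971]
boxBL 0.074 [-0.14219253  0.06460953]
boxBR 0.074 [-0.14176163 -0.06658264]
plateL 0.074 [-0.07999944  0.07917356]
plateR 0.074 [-0.08022444 -0.07814843]
```

```bash
python3 -m handwheel '[[[0,0,0,0.0565,-0.018,0,0.55],[0,0,0,0.0565,-0.018,0,0.55],[0,0,0,0,-0.018,0,0.55],[0,0,-10,0,0,0,0.55],[0,0,-10,0,0,0,0.55],[0,0,-10,0,0,0,0.55],[0,0,-10,0,0,0,0.55],[0,0,-10,0,0,0,0.55],[0,0,-10,0,0,0,0.55],[0,0,-10,0,0,0,0.55],[0,0,-10,0,0,0,0.55],[0,0,-10,0,0,0,0.55],[0,0,0,0,0,0.04,0.55],[0,0,0,0,0,0.04,0.55],[0,0,0,0,0,0,0.55]]]'
python3 - <<'E'
from h import *
loc();T=tocam();snap('wrist','w3.png');np.save('T3.npy',T)
from scipy.spatial.transform import Rotation as R
X=R.from_quat(sense()['tool_rot']).as_matrix();print(np.degrees(np.arctan2(X[1,0],X[0,0])-np.load('m.npy')[0]))
E
```

```text
t: 10.58
tcp_pos: [0.4692, 0.0567, 0.1369]
tool_rot: [0.117, 0.993, 0.0, -0.004]
force: [-0.0, 0.7, 0.6]
finger_gap: 0.549
gripper_force: 0.0
t 10.57 tcp mould [-0.0002  0.056   0.1369] F mould [0.7 0.2 0.6]
89.80633676828093
```

View pics/w3.png

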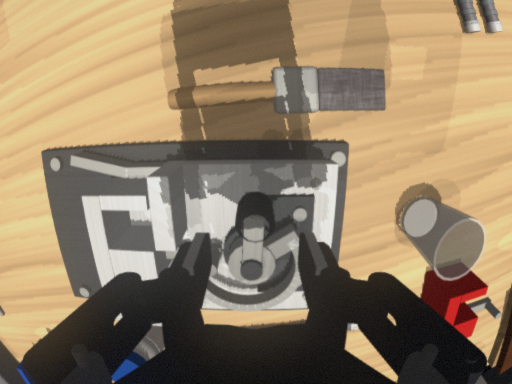

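```bash
python3 -m handwheel '[[[0,0,0,0,0,0.029,0.55],[0,0,0,0,0,0.029,0.55],[0,0,0,0,0.005,0,0.55],[0,0,0,0,0.005,0,0.55],[0,0,8,-0.0019,0.0077,0,0.55],[0,0,8,-0.0019,0.0077,0,0.55],[0,0,8,-0.0019,0.0077,0,0.55],[0,0,8,-0.0019,0.0077,0,0.55],[0,0,0,0,0,0,0.55]]]'
cat >> h.py <<'E'
def arc():
    from scipy.spatial.transform import Rotation as R
    loc();s=sense();th,x,y=np.load('m.npy');X=R.from_quat(s['tool_rot']).as_matrix()
    v=(X.T@np.r_[s['tcp_pos'][:2]-[x,y],0])[:2]; F=X.T@s['force']
    print('tool ang',np.degrees(np.arctan2(X[1,0],X[0,0])-th).round(1),'axis->tcp in tool',v.round(4),'F tool',F.round(1),'q6',s['q'][5].round(2))
E
python3 -c "from h import *;arc()"
```

```text
t: 11.75
tcp_pos: [0.495, 0.0918, 0.0829]
tool_rot: [0.385, 0.923, 0.001, 0.002]
force: [-0.2, 0.4, 0.2]
finger_gap: 0.551
gripper_force: 0.0
t 11.75 tcp mould [0.04   0.0389 0.0829] F mould [0.4 0.3 0.2]
tool ang 58.0 axis->tcp in tool [0.0542 0.0133] F tool [ 0.5  0.1 -0.2] q6 -0.82
```

```bash
python3 -m handwheel '[[[0,0,8,-0.0017,0.0077,0,0.55],[0,0,8,-0.0017,0.0077,0,0.55],[0,0,8,-0.0017,0.0077,0,0.55],[0,0,8,-0.0017,0.0077,0,0.55],[0,0,8,-0.0017,0.0077,0,0.55],[0,0,0,0,0,0,0.55]]]'
python3 - <<'E'
from h import *
arc();T=tocam();snap('wrist','w4.png');np.save('T4.npy',T)
E
```

```text
t: 12.5
tcp_pos: [0.5313, 0.1022, 0.0821]
tool_rot: [0.677, 0.736, 0.001, 0.001]
force: [-0.3, -0.1, 0.2]
finger_gap: 0.549
gripper_force: 0.0
t 12.5 tcp mould [0.0584 0.0061 0.0821] F mould [-0.1  0.3  0.2]
tool ang 18.1 axis->tcp in tool [0.0574 0.0124] F tool [-0.  -0.3 -0.2] q6 -0.1
```

View pics/w4.png

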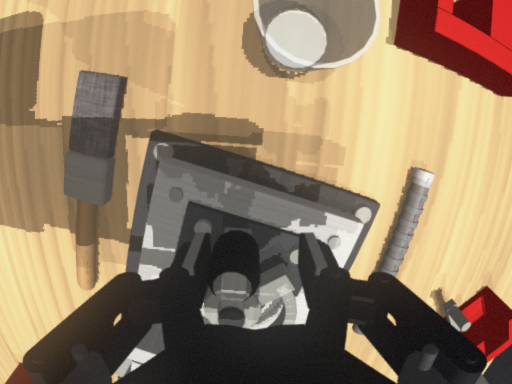

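The knob is at (235,262), against the trailing finger between the pads and turning with it (q≈1.28). I'll continue.

```bash
python3 -m handwheel '[[[0,0,8,-0.0019,0.0077,0,0.55],[0,0,8,-0.0019,0.0077,0,0.55],[0,0,0,0,0,0,0.55]]]' >/dev/null
python3 -c "from h import *;arc()"
python3 -m handwheel '[[[0,0,4,-0.0011,0.0039,0,0.55],[0,0,4,-0.0011,0.0039,0,0.55],[0,0,0,0,0,0,0.55]]]' >/dev/null
python3 -c "from h import *;arc()"
python3 -m handwheel '[[[0,0,4,-0.0011,0.0039,0,0.55],[0,0,4,-0.0011,0.0039,0,0.55],[0,0,0,0,0,0,0.55]]]' >/dev/null
python3 -c "from h import *;arc()"
```

```text
t 12.93 tcp mould [ 0.0582 -0.0094  0.0816] F mould [-0.1  0.2  0. ]
tool ang 2.1 axis->tcp in tool [0.0579 0.0115] F tool [-0.  -0.2 -0. ] q6 0.17
t 13.3 tcp mould [ 0.0561 -0.0166  0.0815] F mould [-0.7  1.5  1. ]
tool ang -5.9 axis->tcp in tool [0.0575 0.0107] F tool [-0.8 -1.4 -1. ] q6 0.3
t 13.68 tcp mould [ 0.0529 -0.0243  0.0814] F mould [0.4 0.4 0.4]
tool ang -13.9 axis->tcp in tool [0.0572 0.0108] F tool [ 0.3 -0.5 -0.4] q6 0.44
```

```bash
for i in 1 2 3; do python3 -c "from h import *;arc()" | tail -1; done; python3 -m handwheel '[[[0,0,4,-0.0011,0.0039,0,0.55],[0,0,4,-0.0011,0.0039,0,0.55],[0,0,0,0,0,0,0.55]]]' >/dev/null
python3 -c "from h import *;arc()"
python3 -m handwheel '[[[0,0,4,-0.0011,0.0039,0,0.55],[0,0,0,0,0,0,0.55]]]' >/dev/null
python3 -c "from h import *;arc()"
```

```text
tool ang -13.9 axis->tcp in tool [0.0572 0.0108] F tool [ 0.3 -0.5 -0.4] q6 0.44
tool ang -13.9 axis->tcp in tool [0.0572 0.0108] F tool [ 0.3 -0.5 -0.4] q6 0.44
tool ang -13.9 axis->tcp in tool [0.0572 0.0108] F tool [ 0.3 -0.5 -0.4] q6 0.44
t 14.05 tcp mould [ 0.0486 -0.0314  0.0814] F mould [1.3 0.8 0.4]
tool ang -21.9 axis->tcp in tool [0.0568 0.0109] F tool [ 0.9 -1.3 -0.4] q6 0.57
t 14.3 tcp mould [ 0.0461 -0.0345  0.0814] F mould [0.7 1.3 0.2]
tool ang -25.9 axis->tcp in tool [0.0566 0.0109] F tool [ 0.1 -1.4 -0.2] q6 0.63
```

```bash
for i in 1 2 3 4; do
python3 -m handwheel '[[[0,0,4,-0.0009,0.0039,0,0.55],[0,0,0,0,0,0,0.55]]]' >/dev/null
python3 -c "from h import *;arc()"|tail -1; done
```

```text
tool ang -29.9 axis->tcp in tool [0.0565 0.0109] F tool [ 1.2 -1.7 -0.3] q6 0.7
tool ang -33.9 axis->tcp in tool [0.0564 0.011 ] F tool [ 0.7 -0.3  0.1] q6 0.76
tool ang -37.9 axis->tcp in tool [0.0564 0.011 ] F tool [ 1.6 -0.4 -0.2] q6 0.82
tool ang -41.9 axis->tcp in tool [0.0564 0.011 ] F tool [ 0.4 -0.9 -1.1] q6 0.89
```

```bash
for i in 1 2 3 4; do
python3 -m handwheel '[[[0,0,3,-0.0008,0.0029,0,0.55],[0,0,0,0,0,0,0.55]]]' >/dev/null
python3 -c "from h import *;arc()"|tail -1; done
```

```text
tool ang -45.0 axis->tcp in tool [0.0564 0.0108] F tool [ 0.2 -1.3  0.1] q6 0.94
tool ang -48.0 axis->tcp in tool [0.0562 0.0103] F tool [ 0.5 -2.5  0.8] q6 0.98
tool ang -51.0 axis->tcp in tool [0.0561 0.0102] F tool [ 1.1 -4.3  0.4] q6 1.03
tool ang -54.0 axis->tcp in tool [0.0561 0.0103] F tool [ 1.1 -5.   0.3] q6 1.08
```

```bash
for i in 1 2 3 4; do
python3 -m handwheel '[[[0,0,3,-0.0008,0.0029,0,0.55],[0,0,0,0,0,0,0.55]]]' >/dev/null
python3 -c "from h import *;arc()"|tail -1; done
```

```text
tool ang -57.0 axis->tcp in tool [0.0562 0.0103] F tool [ 2.6 -4.9 -0.9] q6 1.13
tool ang -60.0 axis->tcp in tool [0.0562 0.0103] F tool [ 1.8 -4.   0.3] q6 1.17
tool ang -63.0 axis->tcp in tool [0.0562 0.0102] F tool [ 2.6 -5.   1.2] q6 1.22
tool ang -66.0 axis->tcp in tool [0.0561 0.0098] F tool [ 2.6 -6.4  1.3] q6 1.27
```

```bash
for i in 1 2 3 4; do
python3 -m handwheel '[[[0,0,2,-0.0005,0.002,0,0.55],[0,0,0,0,0,0,0.55]]]' >/dev/null
python3 -c "from h import *;arc()"|tail -1; done
```

```text
tool ang -68.1 axis->tcp in tool [0.0561 0.0096] F tool [ 2.7 -7.3  1.5] q6 1.3
tool ang -70.1 axis->tcp in tool [0.0562 0.0096] F tool [ 3.5 -8.1  1.4] q6 1.33
tool ang -72.1 axis->tcp in tool [0.0562 0.0096] F tool [ 2.6 -8.9  1.7] q6 1.36
tool ang -74.1 axis->tcp in tool [0.0562 0.0095] F tool [ 3.8 -8.7  1.8] q6 1.39
```

```bash
for i in 1 2 3 4; do
python3 -m handwheel '[[[0,0,1.5,-0.0004,0.0015,0,0.55],[0,0,0,0,0,0,0.55]]]' >/dev/null
python3 -c "from h import *;arc()"|tail -1; done
```

```text
tool ang -75.6 axis->tcp in tool [0.0562 0.0093] F tool [ 2.4 -9.8  1.6] q6 1.42
tool ang -77.1 axis->tcp in tool [0.0562 0.0093] F tool [  3.9 -10.1   3. ] q6 1.44
tool ang -78.6 axis->tcp in tool [0.0563 0.0092] F tool [  3.3 -10.7   2.9] q6 1.46
tool ang -80.1 axis->tcp in tool [0.0563 0.0092] F tool [  3.9 -11.1   3.4] q6 1.49
```

```bash
for i in 1 2 3; do
python3 -m handwheel '[[[0,0,1.5,-0.0004,0.0015,0,0.55],[0,0,0,0,0,0,0.55]]]' >/dev/null
python3 -c "from h import *;arc()"|tail -1; done
```

```text
tool ang -81.6 axis->tcp in tool [0.0563 0.0091] F tool [  2.9 -11.6   3.6] q6 1.51
tool ang -83.1 axis->tcp in tool [0.0562 0.0087] F tool [  3.6 -13.3   2.7] q6 1.53
tool ang -84.6 axis->tcp in tool [0.0561 0.0082] F tool [  4.1 -14.4   3.9] q6 1.56
```

Resistance is climbing, so I'll take one step at a time.

```bash
for i in 1 2; do
python3 -m handwheel '[[[0,0,1,-0.0003,0.0012,0,0.55],[0,0,0,0,0,0,0.55]]]' >/dev/null
python3 -c "from h import *;arc()"|tail -1; done
```

```text
tool ang -85.6 axis->tcp in tool [0.0561 0.0079] F tool [  3.7 -16.8   3.5] q6 1.57
tool ang -86.7 axis->tcp in tool [0.056  0.0076] F tool [  3.9 -18.1   4.6] q6 1.59
```

About 18 N now, and firm. I'll back the finger off, lift away and check.

```bash
python3 -m handwheel '[[[0,0,0,0,0.0008,0,0.55],[0,0,0,0,0,0,0.55]]]' >/dev/null
python3 -c "from h import *;arc()"|tail -1
python3 -m handwheel '[[[0,0,0,0,-0.006,0,0.55],[0,0,0,0,-0.006,0,0.55],[0,0,0,0,0,0,0.55],[0,0,0,0,0,-0.04,0.55],[0,0,0,0,0,-0.05,0.55],[0,0,0,0,0,-0.05,0.55],[0,0,-10,-0.03,0,0,0.55],[0,0,-10,-0.03,0,0,0.55],[0,0,-10,0,0,0,0.55],[0,0,-10,0,0,0,0.55],[0,0,-10,0,0,0,0.55],[0,0,-10,0,0,0,0.55],[0,0,-10,0,0,0,0.55],[0,0,-10,0,0,0,0.55],[0,0,-7,-0.05,0,0,0.55],[0,0,0,-0.05,0,0,0.55],[0,0,0,0,0,0,0.55],[0,0,0,0,0,0,0.55]]]'
python3 - <<'E'
from h import *
arc();T=tocam();snap('wrist','w5.png');np.save('T5.npy',T)
cv2.imwrite('pics/w5b.png',cv2.resize(cv2.imread('pics/w5.png'),(768,576),interpolation=cv2.INTER_CUBIC))
E
```

```text
tool ang -86.7 axis->tcp in tool [0.0561 0.0078] F tool [  3.6 -20.7   5.1] q6 1.59
t: 23.05
tcp_pos: [0.4889, -0.0572, 0.2214]
tool_rot: [0.782, 0.623, -0.0, -0.0]
force: [-0.1, -0.1, -0.1]
finger_gap: 0.55
gripper_force: 0.0
t 23.05 tcp mould [-0.1065  0.0107  0.2214] F mould [-0.1  0.1 -0.1]
tool ang 0.3 axis->tcp in tool [-0.1065 -0.0113] F tool [-0.1 -0.1  0.1] q6 -0.12
```

View pics/w5b.png

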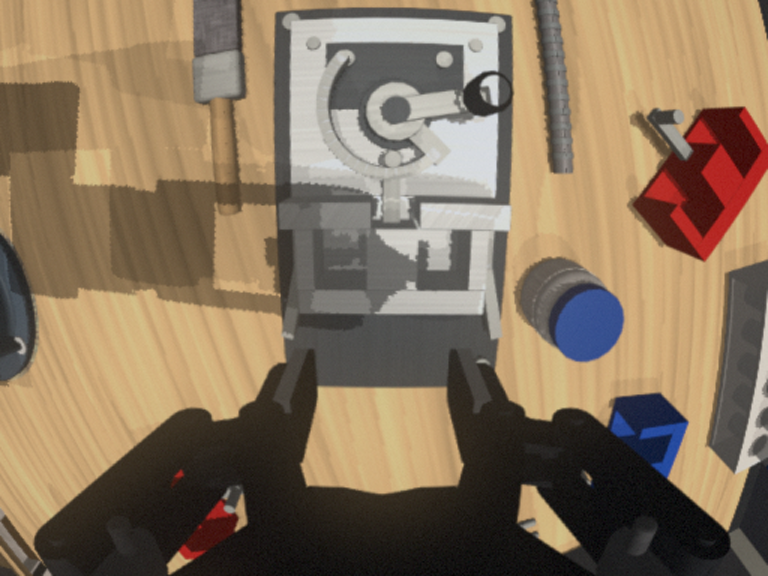

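Run:
```python
from h import *
T=np.load('T5.npy');w=lambda u,v,z:wplane(T,(u+.5)/1.5-.5,(v+.5)/1.5-.5,z)
th,t=np.load('m.npy')[0],np.load('m.npy')[1:]
Rm=np.array([[np.cos(th),-np.sin(th)],[np.sin(th),np.cos(th)]])
for n,u,v,z in[('knob',492,93,.114),('pin',393,158,.072),('bL',300,314,.074),('bR',484,315,.074),('pL',278,229,.074),('pR',510,229,.074)]:print(n,(w(u,v,z)[:2]-t)@Rm)
```

```text
knob [ 0.0061157  -0.05171668]
pin [-0.03366199  0.00266917]
bL [-0.14087365  0.06702768]
bR [-0.14105086 -0.06327102]
pL [-0.08019248  0.07944537]
pR [-0.07894664 -0.07731457]
```

The knob has gone round to -82° (q≈3.0), the hook has its pin, and the box is square and flush to within the measuring error. The force climbed steeply past 18 N, and everything else is in place, so I'm handing it in.

```bash
python3 -c "from station import *;print(sign_off())"
```

```text
the job is handed in; nothing more can be done
None
```

The job is handed in (no verdict came back): the box sits on the back plate, flush to within about 1 mm by camera, the cam is turned to about 3.0 rad and went firm at about 20 N, the robot has let go and is clear, and the other things were not touched.

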